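# Set a UV cleaner's exposure dial and run two pucks

## Robot

A 6-joint arm with a two-finger parallel gripper is mounted at the origin on a cart in front of the work surface, level with it; the furniture and walls round the work are solid. World frame = base frame: x ahead of the robot, y to its left, z up, the work surface at z = 0. Lengths are in m, angles in rad, forces in N, time in s.
With the tool pointing down it reaches from about 0.425 to 0.925 m from the base axis. Payload 12.5 kg.
Tool frame: the origin (TCP) lies at the very end of the fingers, on their centre line; the grasp point (between the pads) lies 19 mm behind it; z points along the fingers, y is the line along which they close (so a half turn about z gives the same grasp; the last joint's range is limited). The gripper opens to 85 mm and grips with 20 to 120 N. Pads are 22 mm wide; open, the fingers measure 114 mm over their backs; the gripper's body (76 mm by 85 mm) begins 54 mm behind the grasp point. The pads swing forward as they close: fully open they stand 13 mm farther back than shut.
Start: joints at [1.129, 0.491, 1.559, -0, 1.092, -0.106], TCP at [0.206, 0.59, 0.231] pointing down, gripper open.
Joint ranges: [-3.1, 3.1], [-0.84, 2.19], [0.05, 2.79], [-1.13, 4.28], [0.06, 2.93], [-2.69, 2.69]. Speed limits (rad/s): [2.22, 2.22, 2.79, 3.14, 3.14, 3.14].

## Interface

Orientations are given as a unit quaternion [x, y, z, w].
In Python, from bench import robot gives the robot as it stands.
- The arm moves only by the tool play_rows, never from a script. Its argument "targets" is a list of rows, each an object of numbers: "x", "y", "z": the shift along the tool's x, y, z in m; "spin": the turn about the tool's z in rad. In form: [{"x": .., "y": .., "z": .., "spin": ..}, ...]. A call has 1 to 8 rows; each row shifts and turns the commanded pose from where the row before left it, along the tool's axes as they then stand; what a row does not reach is not made up. A row lasts 1/12 s, in which the tool goes at most 41.7 mm and 7.16 degrees, less where a joint would pass 70% of its speed; a pose out of reach is approached as far as the arm can. A call is refused whole if a number of a shift passes 0.0417 or a number of a turn 0.125, either way. A call with a gripper value outside its range is refused whole. "hand" is the gripper command: -1 is fully open, 1 is shut, values between are in proportion, set as the call begins (left out, the last holds). The fingers move at their own pace and stop on an object; the grip force is fixed at half the most. Time passes only in rows, so rows that do not move let the fingers close. It gives the time, the measured TCP pose, the force, the opening and the grip force at its end, in the units of the state.
- robot.get_state(): the state, without advancing time (a new reading comes with each control period).
- robot.read_camera(name): name is "scene" or "top"; returns a dict with "pixels" (420x560x3 uint8, blue, green, red), "intrinsics" (3x3 intrinsics, pixels), "R" (3x3) and "t" (3): a world point X has camera coordinates R X + t. Camera axes: x right, y down, z forward; pixel columns grow to the right and rows downward; lengths in m; the calibration is good to about 2 mm. A picture is of the moment at which its call begins. There is no depth.
- robot.close_job(): hands the job in; it is judged then, once.
The state is a dict: "clock": time; "joint_pos": joint angles; "qd": joint speeds; "joint_torque": joint torques, N m; "tcp_pos": TCP position; "ee_rot": TCP orientation; "ft_force": force on the tool from outside, world axes, zero at the start; "torque": the same for the moment, N m; "width": finger opening in m; "grip_force": force on a finger pad.
Only numpy, scipy, OpenCV 4.12 (cv2) and the standard library are available. Lean on these libraries where they do the work, as an engineer would, in place of code of your own. Each camera call takes 0.05 s, during which the arm holds its last target. There are 200 camera calls.

## Task

Two of the four specimen pucks are to be cleaned; the other two are the untreated controls and stay where they lie on the blue mat. Lay two pucks flat on the floor of the UV cleaner's open drawer, and turn the exposure dial until its pointer clicks in at the green mark; only then push the drawer fully shut, because shutting it starts the lamp. Leave the other things on the bench alone.

Things in the scene. Friction and masses are not known exactly. Their poses are not given: they have to be found in the camera images.
- cleaner: UV cleaner, a fixed white and grey box 170 mm deep (x), 250 wide (y), 82 high. Origin: centre of its underside, on the bench; x points from its front to its back, y to its left seen from the front, z up. Front face at x = -85 mm. Drawer in the left of the front (centre line y = 37 mm), dial on the flat top at the right: axis at x = -42, y = -80 mm
- drawer (a joint): drawer of the cleaner: 0 = fully shut, grows as it slides out toward the cleaner's front (-x), 0.115 m = fully out; starts 0.1 to 0.115 m out. About 1.5 N of friction; it stays where it is left
- tray (a point): centre of the drawer's inner floor, 24 mm above the bench, moves with the drawer; axes as the cleaner's. Floor 115 mm (x) by 140 (y); side and back walls rise 18 mm above it; the bright front panel, 161 mm wide, rises to 64 mm above the bench, its inner face 57.5 mm in front (-x) of this point. At the start the cleaner's front face is 42 to 58 mm behind this point
- handle (a point): middle of the drawer's dark bar handle: a round bar 11 mm in diameter, 100 mm long along y, 40 mm above the bench, 25 mm out from the drawer's front panel; moves with the drawer, axes as the cleaner's. The drawer can be pushed shut on this bar or on the panel
- dial (a joint): angle of the exposure dial (rad), grows clockwise from above. Seven click positions 0.524 apart, 0 to 3.142; 0.1 N m turns it past a click; released, it centres itself. At 0 the pointer looks to the cleaner's left (+y), at 1.571 to its back (+x), at 3.142 to its right. Green mark (on the plate round the dial): 2.094; other marks are white ticks. Starts near 0.524, 1.047 or 1.571
- dial_grip (a point): centre of the top of the dial's bar grip, 118 mm above the bench, on the turning axis; turns with the dial: x along the bar toward its pointer end, z up. The black bar, with a white stripe on its top toward the pointer end, is 46 mm long, 12 thick and stands 29 mm above a round skirt 50 mm in diameter (skirt top 89 mm above the bench). Grip the bar across its 12 mm
- puck_a: pale beige specimen puck, a solid disc 25 mm in diameter and 9 mm high with a small shallow dish in its top, 34 g; origin at the centre of its underside, z up. One of four alike that lie flat, 55 to 105 mm apart in a two-by-two group, on the blue mat (top 3 mm above the bench); pinch it across its rim
- puck_b: pale beige specimen puck, a solid disc 25 mm in diameter and 9 mm high with a small shallow dish in its top, 34 g; origin at the centre of its underside, z up. One of four alike that lie flat, 55 to 105 mm apart in a two-by-two group, on the blue mat (top 3 mm above the bench); pinch it across its rim
- puck_c: pale beige specimen puck, a solid disc 25 mm in diameter and 9 mm high with a small shallow dish in its top, 34 g; origin at the centre of its underside, z up. One of four alike that lie flat, 55 to 105 mm apart in a two-by-two group, on the blue mat (top 3 mm above the bench); pinch it across its rim
- puck_d: pale beige specimen puck, a solid disc 25 mm in diameter and 9 mm high with a small shallow dish in its top, 34 g; origin at the centre of its underside, z up. One of four alike that lie flat, 55 to 105 mm apart in a two-by-two group, on the blue mat (top 3 mm above the bench); pinch it across its rim
- mat: flat blue rubber mat, fixed, 160 mm (x) by 170 mm (y), 3 mm thick, origin at the centre of its underside; the pucks start on it
- loupe: black stand loupe, 38 mm in diameter, 36 mm high, origin at the centre of its underside. A bystander: leave it where it is
- red_vial: glass vial with a red cap, 21 mm in diameter, 52 mm high, upright, origin at the centre of its underside. A bystander: leave it where it is
- gel_box: flat black sample box with a white label, 59 x 56 x 17 mm, shut, origin at the centre of its underside. A bystander: leave it where it is

How it is judged:
On the way:
1. with the drawer still well open, two pucks lie flat in it, the other two are where they were, and the dial stands at the green mark (value of joint drawer above 0.06 m and value of joint dial between 1.974 and 2.214 rad and ((horizontal distance between each of puck_a, puck_b and tray below 0.075 m and z of puck_a in the frame of tray between -0.004 and 0.004 m and z of puck_b in the frame of tray between -0.004 and 0.004 m and distance of each of puck_c, puck_d from where it was at the start of the episode below 0.02 m) or (horizontal distance between each of puck_a, puck_c and tray below 0.075 m and z of puck_a in the frame of tray between -0.004 and 0.004 m and z of puck_c in the frame of tray between -0.004 and 0.004 m and distance of each of puck_b, puck_d from where it was at the start of the episode below 0.02 m) or (horizontal distance between each of puck_a, puck_d and tray below 0.075 m and z of puck_a in the frame of tray between -0.004 and 0.004 m and z of puck_d in the frame of tray between -0.004 and 0.004 m and distance of each of puck_b, puck_c from where it was at the start of the episode below 0.02 m) or (horizontal distance between each of puck_b, puck_c and tray below 0.075 m and z of puck_b in the frame of tray between -0.004 and 0.004 m and z of puck_c in the frame of tray between -0.004 and 0.004 m and distance of each of puck_a, puck_d from where it was at the start of the episode below 0.02 m) or (horizontal distance between each of puck_b, puck_d and tray below 0.075 m and z of puck_b in the frame of tray between -0.004 and 0.004 m and z of puck_d in the frame of tray between -0.004 and 0.004 m and distance of each of puck_a, puck_c from where it was at the start of the episode below 0.02 m) or (horizontal distance between each of puck_c, puck_d and tray below 0.075 m and z of puck_c in the frame of tray between -0.004 and 0.004 m and z of puck_d in the frame of tray between -0.004 and 0.004 m and distance of each of puck_a, puck_b from where it was at the start of the episode below 0.02 m))), for 0.2 s.
At the end, for the whole second after the job is handed in: Drawer shut within 4 mm; dial at rest within 0.12 rad (7 degrees) of the green mark; exactly two pucks flat and at rest on the drawer's floor, centres within 75 mm of its middle; the other two within 20 mm of where they started (value of joint drawer below 0.004 m and value of joint dial between 1.974 and 2.214 rad and velocity of joint dial between -0.05 and 0.05 rad/s and ((horizontal distance between each of puck_a, puck_b and tray below 0.075 m and z of puck_a in the frame of tray between -0.004 and 0.004 m and linear speed of each of puck_a, puck_b below 0.01 m/s and z of puck_b in the frame of tray between -0.004 and 0.004 m and distance of each of puck_c, puck_d from where it was at the start of the episode below 0.02 m) or (horizontal distance between each of puck_a, puck_c and tray below 0.075 m and z of puck_a in the frame of tray between -0.004 and 0.004 m and linear speed of each of puck_a, puck_c below 0.01 m/s and z of puck_c in the frame of tray between -0.004 and 0.004 m and distance of each of puck_b, puck_d from where it was at the start of the episode below 0.02 m) or (horizontal distance between each of puck_a, puck_d and tray below 0.075 m and z of puck_a in the frame of tray between -0.004 and 0.004 m and linear speed of each of puck_a, puck_d below 0.01 m/s and z of puck_d in the frame of tray between -0.004 and 0.004 m and distance of each of puck_b, puck_c from where it was at the start of the episode below 0.02 m) or (horizontal distance between each of puck_b, puck_c and tray below 0.075 m and z of puck_b in the frame of tray between -0.004 and 0.004 m and linear speed of each of puck_b, puck_c below 0.01 m/s and z of puck_c in the frame of tray between -0.004 and 0.004 m and distance of each of puck_a, puck_d from where it was at the start of the episode below 0.02 m) or (horizontal distance between each of puck_b, puck_d and tray below 0.075 m and z of puck_b in the frame of tray between -0.004 and 0.004 m and linear speed of each of puck_b, puck_d below 0.01 m/s and z of puck_d in the frame of tray between -0.004 and 0.004 m and distance of each of puck_a, puck_c from where it was at the start of the episode below 0.02 m) or (horizontal distance between each of puck_c, puck_d and tray below 0.075 m and z of puck_c in the frame of tray between -0.004 and 0.004 m and linear speed of each of puck_c, puck_d below 0.01 m/s and z of puck_d in the frame of tray between -0.004 and 0.004 m and distance of each of puck_a, puck_b from where it was at the start of the episode below 0.02 m))); the robot touches nothing.
It fails at once if the drawer is shut (less than 10 mm open) while the dial is not within 0.12 rad of the green mark (value of joint drawer below 0.01 m and not (value of joint dial between 1.974 and 2.214 rad)).
It fails at once if the loupe, the red-capped vial or the black sample box is moved by more than 30 mm (distance of any of loupe, red_vial, gel_box from where it was at the start of the episode above 0.03 m).
It also fails if it takes over 70 s, if anything falls off the work surface, if the arm or the gripper's body presses on something with over 40 N, if the wrist force passes 120 N, or if a joint passes its speed limit or range.

## Working session

There is one attempt and no reset: what is moved stays moved. The work goes in short steps, Python scripts to look and compute and a tool call to move; the robot and the scene stay as the last step left them, time stands still between calls to the robot, and variables do not carry over. Pictures are saved under pics/ and viewed, at most 10 in all, crops included, and the job is handed in when it is done.

Besides the shell and the picture viewer there is one more tool, called after "Emit:" in YAML: its name, and indented under it one key for each argument. play_rows: Moves the arm, as the interface text tells. Its arguments: {"type":"object","properties":{"targets":{"type":"array"},"hand":{"type":"number"}},"required":["targets"]}

```bash
mkdir -p pics
python3 - <<'E'
from bench import robot
import cv2,pickle
d={}
for n in("scene","top"):
    d[n]=robot.read_camera(n); cv2.imwrite(f"pics/{n}0.png",d[n]["pixels"])
    print(n,d[n]["intrinsics"],d[n]["R"],d[n]["t"])
pickle.dump(d,open("cam0.pkl","wb"))
print(robot.get_state())
E
```

```text
scene [[384.91983446   0.         280.92067427]
 [  0.         384.91983446 208.48324814]
 [  0.           0.           1.        ]] [[ 0.46361263 -0.8860235  -0.00506817]
 [-0.68913283 -0.35698228 -0.63060257]
 [ 0.55691944  0.29584796 -0.77608937]] [-0.19913389  0.5067519   0.55717306]
top [[528.83132945   0.         277.50322513]
 [  0.         528.83132945 210.81226229]
 [  0.           0.           1.        ]] [[ 0.0097735  -0.99964144  0.02492937]
 [-0.9890464  -0.01333588 -0.1470013 ]
 [ 0.14728104 -0.02321959 -0.9888221 ]] [0.09636372 0.5835287  1.0957219 ]
{'clock': 0.1, 'joint_pos': array([ 1.12942914e+00,  4.91481483e-01,  1.55942587e+00,  2.80667995e-05,
        1.09164330e+00, -1.05612136e-01]), 'qd': array([-0.00019755, -0.00107795, -0.00079251, -0.00030417,  0.00044251,
       -0.00069438]), 'joint_torque': array([ 3.77625125e-03, -6.19454098e+01, -2.62027127e+01,  1.45373633e-05,
        2.87141695e-03, -4.74772878e-05]), 'tcp_pos': array([0.20581933, 0.58992474, 0.23078435]), 'ee_rot': array([ 1.67096456e-01,  9.85940437e-01, -4.57835872e-04, -1.41362050e-04]), 'ft_force': array([ 0.12503134, -0.85478571, -1.11243202]), 'torque': array([-0.00224494,  0.00193058, -0.01172987]), 'grip_force': 0.0, 'width': 0.08524884830654617}
```

View pics/scene0.png

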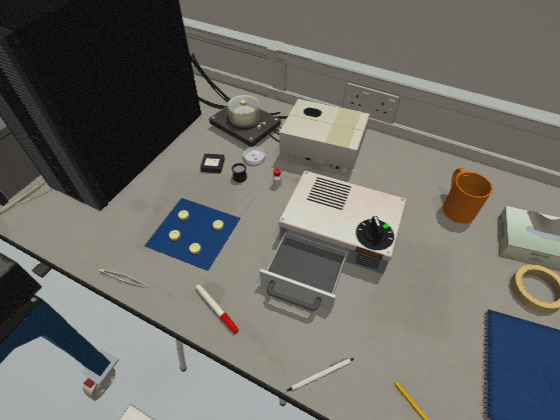

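View pics/top0.png

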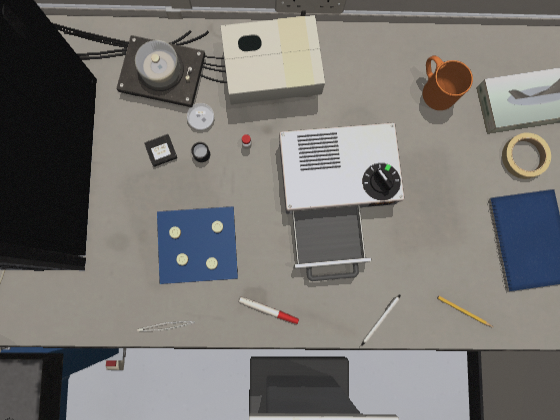

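The top view shows pucks near (175,232), (217,227), (182,259) and (212,263), the cleaner near (341,167), the dial near (381,181), and the handle near (331,273). I'll enlarge both areas.

Run:
```python
import cv2,pickle,numpy as np
d=pickle.load(open("cam0.pkl","rb"));p=d["top"]["pixels"]
a=cv2.resize(p[115:290,270:410],None,fx=3.4,fy=3.4,interpolation=cv2.INTER_CUBIC)
b=cv2.resize(p[155:205,355:410],(319,290),interpolation=cv2.INTER_CUBIC)
c=cv2.resize(p[210:280,160:235],(319,297),interpolation=cv2.INTER_CUBIC)
o=np.zeros((595,800,3),np.uint8);o[:,:476]=a[:595,:476];o[:290,480:799]=b;o[295:592,480:799]=c
cv2.imwrite("pics/crop1.png",o)
# puck centroids
hsv=cv2.cvtColor(p,cv2.COLOR_BGR2HSV)
m=np.zeros(p.shape[:2],np.uint8);s=np.s_[212:276,163:232]
m[s]=((p[s][...,2]>120)*255)
n,_,st,ce=cv2.connectedComponentsWithStats(m)
cv=d["top"];K,R,t=cv["intrinsics"],cv["R"],cv["t"]
for i in range(1,n):
    if st[i,4]>20:
        r=R.T@np.linalg.solve(K,[*ce[i],1]);o=-R.T@t;print(st[i,4],ce[i].round(1),(o+r*(0.012-o[2])/r[2]).round(4))
```

```text
102 [216.8 226. ] [0.5513 0.2353 0.012 ]
106 [174.5 231.9] [0.5372 0.3272 0.012 ]
110 [181.8 258.7] [0.4789 0.309  0.012 ]
109 [211.3 262.8] [0.4709 0.245  0.012 ]
```

View pics/crop1.png

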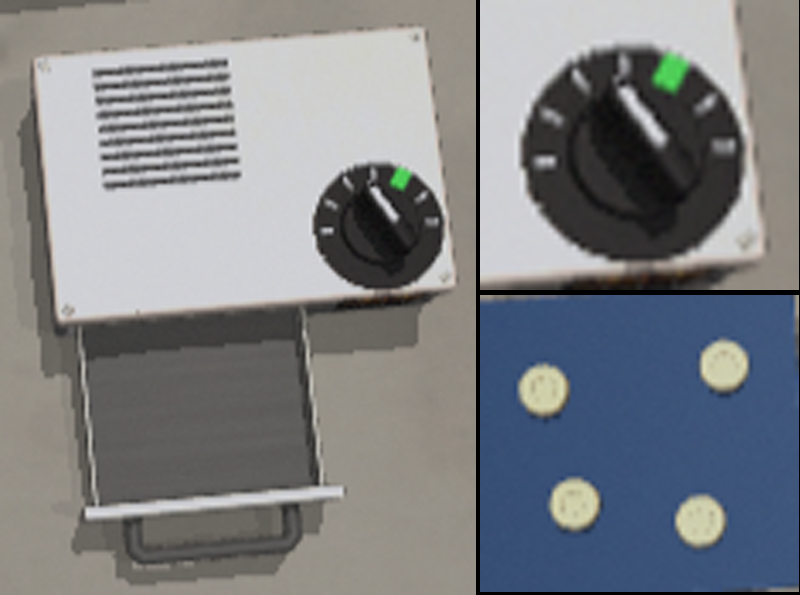

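The crops show the cleaner's top corners near crop (35,60), (425,28), (455,287) and (58,322). The panel's top runs from (85,513) to (343,490). The dial stripe points at the third tick, so the dial is at about 1.047 and needs two clicks clockwise.

```bash
cat > h.py <<'E'
import numpy as np,pickle
d=pickle.load(open("cam0.pkl","rb"))
def ray(n,uv,z):
    c=d[n];R=c["R"];r=R.T@np.linalg.solve(c["intrinsics"],[*uv,1]);o=-R.T@c["t"];return o+r*(z-o[2])/r[2]
def proj(n,X):
    c=d[n];q=c["intrinsics"]@(c["R"]@np.asarray(X)+c["t"]);return q[:2]/q[2]
E
python3 - <<'E'
from h import *
cr=lambda x,y:(270+(x+.5)/3.4-.5,115+(y+.5)/3.4-.5)
P=[ray("top",cr(*q),.082)[:2] for q in [(35,60),(425,28),(455,287),(58,322)]]
L=np.array([(85,125),(85,-125),(-85,-125),(-85,125)])/1e3
P=np.array(P);c=P.mean(0);U,_,V=np.linalg.svd(L.T@(P-c));R=(U@V).T
yaw=np.arctan2(R[1,0],R[0,0]);print("cleaner",c,np.degrees(yaw));print((L@R.T+c-P).round(4))
W=lambda x,y:(R@[x,y]+c).round(4)
print("dial",W(-.042,-.08))
for q in[(85,513),(343,490)]:
    print("panel cl frame",R.T@(ray("top",cr(*q),.064)[:2]-c))
for q in[(143,555),(300,540)]:
    print("handle cl frame",R.T@(ray("top",cr(*q),.040)[:2]-c))
for q in[(388,205)]: print("stripe",R.T@(ray("top",cr(*q),.118)[:2]-c))
a=[ray("top",(480+0,0),.118)]
s=lambda x,y:(355+(x-480+.5)/5.8-.5,155+(y+.5)/5.8-.5)
p,q=[R.T@ray("top",s(*k),.118)[:2] for k in[(622,88),(660,143)]];v=p-q;print("ang",np.arctan2(v[0],v[1]),p-R.T@c,q-R.T@c)
E
```

```text
cleaner [ 0.67485083 -0.02967956] 5.661815190035198
[[ 0.0022  0.0025]
 [ 0.0018 -0.0009]
 [-0.0022 -0.0029]
 [-0.0018  0.0013]]
dial [ 0.6409 -0.1134]
panel cl frame [-0.19972396  0.11683962]
panel cl frame [-0.19965148 -0.04264604]
handle cl frame [-0.22789961  0.08177793]
handle cl frame [-0.22733145 -0.01709467]
stripe [-0.03491185 -0.07807344]
ang 1.0812968631684652 [-0.02338448 -0.06975856] [-0.04410538 -0.08079752]
```

Emit:
play_rows:
  targets:
    - {"spin": -0.1085}
    - {"spin": -0.1085}
    - {"spin": -0.1085}
    - {"spin": -0.1085}
    - {}
    - {}
  hand: -0.06

```text
$.targets[0]: bad value
```

Emit:
play_rows:
  targets:
    - {"x": -0.0193,"y": -0.0242}
    - {"x": -0.0193,"y": -0.0242}
    - {"x": -0.0193,"y": -0.0242}
    - {"x": -0.0193,"y": -0.0242}
    - {"x": -0.0193,"y": -0.0242}
    - {"x": -0.0193,"y": -0.0242}
    - {"x": -0.0193,"y": -0.0242}
    - {"x": -0.0193,"y": -0.0242}

```text
$.targets[0]: bad value
```

Emit:
play_rows:
  targets:
    - {"x": -0.0193,"y": -0.0242,"z": 0.02}
    - {"x": -0.0193,"y": -0.0242,"z": 0.02}
    - {"x": -0.0193,"y": -0.0242,"z": 0.02}
    - {"x": -0.0193,"y": -0.0242,"z": 0.02}
    - {"x": -0.0193,"y": -0.0242,"z": 0.02}
    - {"x": -0.0193,"y": -0.0242,"z": 0.02}
    - {"x": -0.0193,"y": -0.0242,"z": 0.02}
    - {"x": -0.0193,"y": -0.0242,"z": 0.02}

```text
$.targets[0]: bad value
```

Emit:
play_rows:
  targets:
    - {}
    - {}
    - {}

```text
$.targets[0]: bad value
```

Emit:
play_rows:
  targets:
    - {"x": 0,"y": 0,"z": 0,"spin": -0.1085}
    - {"x": 0,"y": 0,"z": 0,"spin": -0.1085}
    - {"x": 0,"y": 0,"z": 0,"spin": -0.1085}
    - {"x": 0,"y": 0,"z": 0,"spin": -0.1085}
    - {"x": 0,"y": 0,"z": 0,"spin": 0}
  hand: -0.06

```text
clock: 0.52
tcp_pos: [0.2059, 0.59, 0.231]
ee_rot: [-0.052, 0.999, -0.0, -0.0]
ft_force: [0.1, 0.7, 0.3]
width: 0.0453
grip_force: 0.0
```

Emit:
play_rows:
  targets:
    - {"x": -0.0193,"y": -0.0242,"z": 0,"spin": 0}
    - {"x": -0.0193,"y": -0.0242,"z": 0,"spin": 0}
    - {"x": -0.0193,"y": -0.0242,"z": 0,"spin": 0}
    - {"x": -0.0193,"y": -0.0242,"z": 0,"spin": 0}
    - {"x": -0.0193,"y": -0.0242,"z": 0,"spin": 0}
    - {"x": -0.0193,"y": -0.0242,"z": 0,"spin": 0}
    - {"x": -0.0193,"y": -0.0242,"z": 0,"spin": 0}
    - {"x": -0.0193,"y": -0.0242,"z": 0,"spin": 0}

```text
clock: 1.18
tcp_pos: [0.3794, 0.4113, 0.2312]
ee_rot: [-0.047, 0.999, -0.0, -0.0]
ft_force: [-0.1, 0.8, -0.6]
width: 0.0454
grip_force: 0.0
```

Emit:
play_rows:
  targets:
    - {"x": -0.0193,"y": -0.0242,"z": 0.02,"spin": 0}
    - {"x": -0.0193,"y": -0.0242,"z": 0.02,"spin": 0}
    - {"x": -0.0193,"y": -0.0242,"z": 0.02,"spin": 0}
    - {"x": -0.0193,"y": -0.0242,"z": 0.02,"spin": 0}
    - {"x": -0.0193,"y": -0.0242,"z": 0.02,"spin": 0}
    - {"x": -0.0193,"y": -0.0242,"z": 0.02,"spin": 0}
    - {"x": -0.0193,"y": -0.0242,"z": 0.02,"spin": 0}
    - {"x": -0.0193,"y": -0.0242,"z": 0.02,"spin": 0}

```text
clock: 1.85
tcp_pos: [0.5521, 0.2338, 0.0702]
ee_rot: [-0.047, 0.999, 0.0, -0.0]
ft_force: [-0.1, 1.0, -1.0]
width: 0.0451
grip_force: 0.0
```

Emit:
play_rows:
  targets:
    - {"x": 0,"y": 0,"z": 0,"spin": 0}
    - {"x": 0,"y": 0,"z": 0,"spin": 0}
    - {"x": 0,"y": 0,"z": 0,"spin": 0}

```text
clock: 2.1
tcp_pos: [0.5509, 0.2352, 0.0713]
ee_rot: [-0.048, 0.999, 0.0, -0.0]
ft_force: [0.6, 0.4, 0.5]
width: 0.0449
grip_force: 0.0
```

Emit:
play_rows:
  targets:
    - {"x": 0,"y": 0,"z": 0.02,"spin": 0}
    - {"x": 0,"y": 0,"z": 0.02,"spin": 0}
    - {"x": 0,"y": 0,"z": 0.014,"spin": 0}
    - {"x": 0,"y": 0,"z": 0.008,"spin": 0}
    - {"x": 0,"y": 0,"z": 0.004,"spin": 0}
    - {"x": 0,"y": 0,"z": 0,"spin": 0}
    - {"x": 0,"y": 0,"z": 0,"spin": 0}

```text
clock: 2.68
tcp_pos: [0.5514, 0.2356, 0.0062]
ee_rot: [-0.049, 0.999, 0.0, 0.001]
ft_force: [0.2, -0.3, -0.3]
width: 0.0448
grip_force: 0.0
```

Emit:
play_rows:
  targets:
    - {"x": 0,"y": 0,"z": 0,"spin": 0}
    - {"x": 0,"y": 0,"z": 0,"spin": 0}
    - {"x": 0,"y": 0,"z": 0,"spin": 0}
    - {"x": 0,"y": 0,"z": 0,"spin": 0}
    - {"x": 0,"y": 0,"z": 0,"spin": 0}
    - {"x": 0,"y": 0,"z": 0,"spin": 0}
  hand: 1

```text
clock: 3.18
tcp_pos: [0.5516, 0.2353, 0.0066]
ee_rot: [-0.049, 0.999, 0.0, 0.001]
ft_force: [-1.5, 0.8, 7.2]
width: 0.0211
grip_force: 58.4
```

Run:
```python
from bench import robot
import cv2
p=robot.read_camera("scene")["pixels"][180:280,130:260]
cv2.imwrite("pics/g1.png",cv2.resize(p,None,fx=5,fy=5,interpolation=cv2.INTER_CUBIC))
print(robot.get_state()["width"],robot.get_state()["ft_force"])
```

```text
0.02102201133305023 [-1.1888738  -0.29730275  6.51891836]
```

View pics/g1.png

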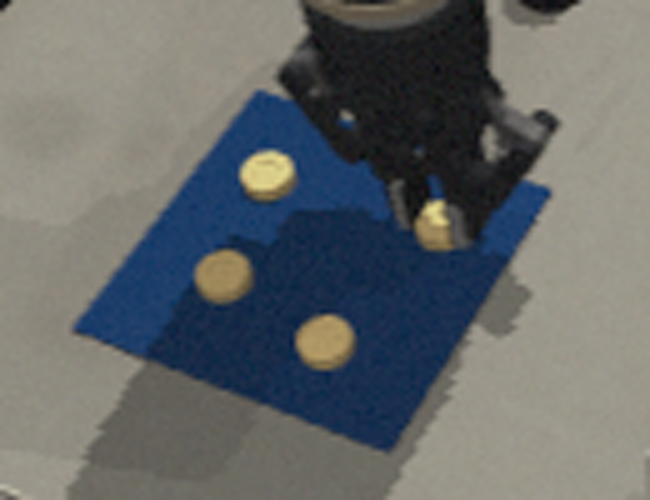

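The puck is between the fingertips at about (435,225), but the grip is shallow and narrow at 21 mm. I'll open and regrip lower.

Emit:
play_rows:
  targets:
    - {"x": 0,"y": 0,"z": 0,"spin": 0}
    - {"x": 0,"y": 0,"z": 0,"spin": 0}
    - {"x": 0,"y": 0,"z": 0.001,"spin": 0}
    - {"x": 0,"y": 0,"z": 0.001,"spin": 0}
    - {"x": 0,"y": 0,"z": 0.001,"spin": 0}
    - {"x": 0,"y": 0,"z": 0,"spin": 0}
  hand: 0.1

```text
clock: 3.73
tcp_pos: [0.5511, 0.235, 0.002]
ee_rot: [-0.049, 0.999, -0.0, -0.0]
ft_force: [-0.3, -0.3, 0.1]
width: 0.0381
grip_force: 0.0
```

Emit:
play_rows:
  targets:
    - {"x": 0,"y": 0,"z": 0,"spin": 0}
    - {"x": 0,"y": 0,"z": 0,"spin": 0}
    - {"x": 0,"y": 0,"z": 0,"spin": 0}
    - {"x": 0,"y": 0,"z": 0,"spin": 0}
    - {"x": 0,"y": 0,"z": 0,"spin": 0}
    - {"x": 0,"y": 0,"z": 0,"spin": 0}
  hand: 1

```text
clock: 4.23
tcp_pos: [0.5518, 0.2352, 0.0033]
ee_rot: [-0.049, 0.999, 0.0, 0.001]
ft_force: [-0.1, -0.9, 9.7]
width: 0.0215
grip_force: 59.5
```

Emit:
play_rows:
  targets:
    - {"x": 0,"y": 0,"z": -0.005,"spin": 0}
    - {"x": 0,"y": 0,"z": -0.015,"spin": 0}
    - {"x": 0,"y": 0,"z": -0.03,"spin": 0}
    - {"x": 0,"y": 0,"z": -0.03,"spin": 0}
    - {"x": 0,"y": 0,"z": -0.02,"spin": 0}
    - {"x": 0,"y": 0,"z": 0,"spin": 0}
    - {"x": 0,"y": 0,"z": 0,"spin": 0}

```text
clock: 4.82
tcp_pos: [0.5515, 0.2352, 0.1033]
ee_rot: [-0.049, 0.999, 0.0, 0.001]
ft_force: [0.3, 0.3, -1.0]
width: 0.0218
grip_force: 58.8
```

Run:
```python
from bench import robot
import cv2
p=robot.read_camera("scene")["pixels"][130:260,130:270]
cv2.imwrite("pics/g2.png",cv2.resize(p,None,fx=4,fy=4,interpolation=cv2.INTER_CUBIC))
print(robot.get_state()["width"],robot.get_state()["grip_force"])
```

```text
0.0217243715651756 58.84987235069275
```

View pics/g2.png

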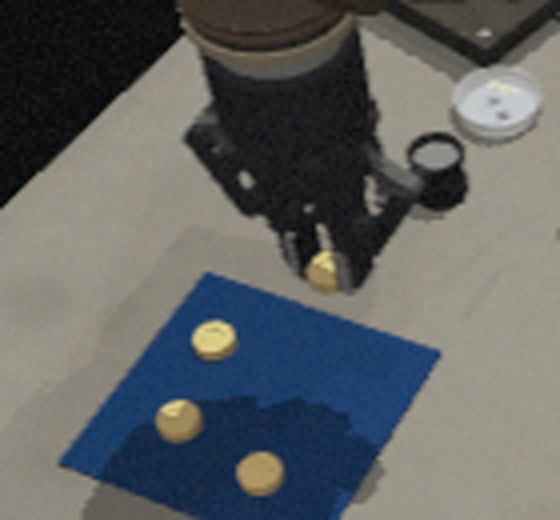

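Emit:
play_rows:
  targets:
    - {"x": 0.0055,"y": -0.0261,"z": 0,"spin": 0}
    - {"x": 0.0055,"y": -0.0261,"z": 0,"spin": 0}
    - {"x": 0.0055,"y": -0.0261,"z": 0,"spin": 0}
    - {"x": 0.0055,"y": -0.0261,"z": 0,"spin": 0}
    - {"x": 0.0055,"y": -0.0261,"z": 0,"spin": 0}
    - {"x": 0.0055,"y": -0.0261,"z": 0,"spin": 0}
    - {"x": 0.0055,"y": -0.0261,"z": 0,"spin": 0}
    - {"x": 0.0055,"y": -0.0261,"z": 0,"spin": 0}

```text
clock: 5.53
tcp_pos: [0.527, 0.0218, 0.1009]
ee_rot: [-0.049, 0.999, 0.0, -0.001]
ft_force: [0.1, -0.2, 0.1]
width: 0.0216
grip_force: 58.9
```

Emit:
play_rows:
  targets:
    - {"x": 0,"y": 0,"z": 0,"spin": 0}
    - {"x": 0,"y": 0,"z": 0,"spin": 0}
    - {"x": 0,"y": 0,"z": 0.02,"spin": 0}
    - {"x": 0,"y": 0,"z": 0.02,"spin": 0}
    - {"x": 0,"y": 0,"z": 0.02,"spin": 0}
    - {"x": 0,"y": 0,"z": 0.009,"spin": 0}
    - {"x": 0,"y": 0,"z": 0,"spin": 0}
    - {"x": 0,"y": 0,"z": 0,"spin": 0}

```text
clock: 6.2
tcp_pos: [0.5278, 0.0236, 0.033]
ee_rot: [-0.049, 0.999, 0.0, -0.001]
ft_force: [0.3, 0.1, 0.6]
width: 0.0219
grip_force: 58.9
```

Emit:
play_rows:
  targets:
    - {"x": 0,"y": 0,"z": 0.003,"spin": 0}
    - {"x": 0,"y": 0,"z": 0.003,"spin": 0}
    - {"x": 0,"y": 0,"z": 0.002,"spin": 0}
    - {"x": 0,"y": 0,"z": 0,"spin": 0}
    - {"x": 0,"y": 0,"z": 0,"spin": 0}

```text
clock: 6.62
tcp_pos: [0.528, 0.023, 0.0255]
ee_rot: [-0.049, 0.999, 0.0, 0.0]
ft_force: [-0.5, 1.3, -0.2]
width: 0.0216
grip_force: 58.9
```

Emit:
play_rows:
  targets:
    - {"x": 0,"y": 0,"z": 0.001,"spin": 0}
    - {"x": 0,"y": 0,"z": 0,"spin": 0}

```text
clock: 6.78
tcp_pos: [0.528, 0.0229, 0.0244]
ee_rot: [-0.049, 0.999, 0.0, 0.0]
ft_force: [0.5, -0.4, 0.8]
width: 0.0217
grip_force: 59.0
```

Emit:
play_rows:
  targets:
    - {"x": 0,"y": 0,"z": 0,"spin": 0}
    - {"x": 0,"y": 0,"z": 0,"spin": 0}
    - {"x": 0,"y": 0,"z": 0,"spin": 0}
    - {"x": 0,"y": 0,"z": -0.01,"spin": 0}
    - {"x": 0,"y": 0,"z": -0.03,"spin": 0}
    - {"x": 0,"y": 0,"z": -0.03,"spin": 0}
    - {"x": 0,"y": 0,"z": -0.01,"spin": 0}
    - {"x": 0,"y": 0,"z": 0,"spin": 0}
  hand: 0.1

```text
clock: 7.45
tcp_pos: [0.529, 0.0229, 0.1072]
ee_rot: [-0.049, 0.999, -0.0, 0.003]
ft_force: [0.6, -0.0, 0.4]
width: 0.0386
grip_force: 0.0
```

Emit:
play_rows:
  targets:
    - {"x": 0.0044,"y": 0.0283,"z": 0,"spin": 0}
    - {"x": 0.0044,"y": 0.0283,"z": 0,"spin": 0}
    - {"x": 0.0044,"y": 0.0283,"z": 0,"spin": 0}
    - {"x": 0.0044,"y": 0.0283,"z": 0,"spin": 0}
    - {"x": 0.0044,"y": 0.0283,"z": 0,"spin": 0}
    - {"x": 0.0044,"y": 0.0283,"z": 0,"spin": 0}
    - {"x": 0.0044,"y": 0.0283,"z": 0,"spin": 0}
    - {"x": 0.0044,"y": 0.0283,"z": 0,"spin": 0}
  hand: -0.06

```text
clock: 8.12
tcp_pos: [0.4697, 0.2459, 0.1033]
ee_rot: [-0.049, 0.999, -0.0, -0.001]
ft_force: [-0.0, 0.2, -0.1]
width: 0.0449
grip_force: 0.0
```

Emit:
play_rows:
  targets:
    - {"x": 0,"y": 0,"z": 0,"spin": 0}
    - {"x": 0,"y": 0,"z": 0,"spin": 0}
    - {"x": 0,"y": 0,"z": 0.03,"spin": 0}
    - {"x": 0,"y": 0,"z": 0.015,"spin": 0}
    - {"x": 0,"y": 0,"z": 0,"spin": 0}
    - {"x": 0,"y": 0,"z": 0,"spin": 0}

```text
clock: 8.62
tcp_pos: [0.4705, 0.2439, 0.0587]
ee_rot: [-0.049, 0.999, -0.0, -0.001]
ft_force: [-0.1, 1.0, 0.8]
width: 0.045
grip_force: 0.0
```

Emit:
play_rows:
  targets:
    - {"x": 0,"y": 0.001,"z": 0.02,"spin": 0}
    - {"x": 0,"y": 0,"z": 0.016,"spin": 0}
    - {"x": 0,"y": 0,"z": 0.01,"spin": 0}
    - {"x": 0,"y": 0,"z": 0.006,"spin": 0}
    - {"x": 0,"y": 0,"z": 0.0025,"spin": 0}
    - {"x": 0,"y": 0,"z": 0,"spin": 0}
    - {"x": 0,"y": 0,"z": 0,"spin": 0}

```text
clock: 9.2
tcp_pos: [0.4709, 0.2458, 0.0054]
ee_rot: [-0.049, 0.999, 0.0, 0.0]
ft_force: [0.4, -0.5, 0.5]
width: 0.0458
grip_force: 0.0
```

Emit:
play_rows:
  targets:
    - {"x": 0,"y": 0,"z": 0,"spin": 0}
    - {"x": 0,"y": 0,"z": 0,"spin": 0}
    - {"x": 0,"y": 0,"z": 0,"spin": 0}
    - {"x": 0,"y": 0,"z": 0,"spin": 0}
    - {"x": 0,"y": 0,"z": 0,"spin": 0}
    - {"x": 0,"y": 0,"z": 0,"spin": 0}
  hand: 1

```text
clock: 9.7
tcp_pos: [0.4708, 0.246, 0.0057]
ee_rot: [-0.049, 0.999, 0.0, 0.001]
ft_force: [-1.2, -1.1, 8.0]
width: 0.0214
grip_force: 58.4
```

Emit:
play_rows:
  targets:
    - {"x": 0,"y": 0,"z": -0.005,"spin": 0}
    - {"x": 0,"y": 0,"z": -0.015,"spin": 0}
    - {"x": 0,"y": 0,"z": -0.03,"spin": 0}
    - {"x": 0,"y": 0,"z": -0.03,"spin": 0}
    - {"x": 0,"y": 0,"z": -0.02,"spin": 0}
    - {"x": 0,"y": 0,"z": 0,"spin": 0}
    - {"x": 0,"y": 0,"z": 0,"spin": 0}

```text
clock: 10.28
tcp_pos: [0.4709, 0.246, 0.106]
ee_rot: [-0.049, 0.999, 0.0, 0.001]
ft_force: [-0.3, 0.4, -0.6]
width: 0.0209
grip_force: 58.8
```

Emit:
play_rows:
  targets:
    - {"x": -0.0044,"y": -0.0359,"z": 0,"spin": 0}
    - {"x": -0.0044,"y": -0.0359,"z": 0,"spin": 0}
    - {"x": -0.0044,"y": -0.0359,"z": 0,"spin": 0}
    - {"x": -0.0044,"y": -0.0359,"z": 0,"spin": 0}
    - {"x": -0.0044,"y": -0.0359,"z": 0,"spin": 0}
    - {"x": -0.0044,"y": -0.0359,"z": 0,"spin": 0}
    - {"x": -0.0044,"y": -0.0359,"z": 0,"spin": 0}
    - {"x": -0.0044,"y": -0.0359,"z": 0,"spin": 0}

```text
clock: 10.95
tcp_pos: [0.5333, -0.0383, 0.1035]
ee_rot: [-0.049, 0.999, 0.0, -0.001]
ft_force: [0.3, -0.3, -0.6]
width: 0.021
grip_force: 58.9
```

Emit:
play_rows:
  targets:
    - {"x": 0,"y": 0,"z": 0,"spin": 0}
    - {"x": 0,"y": 0,"z": 0,"spin": 0}
    - {"x": 0,"y": 0,"z": 0.02,"spin": 0}
    - {"x": 0,"y": 0,"z": 0.02,"spin": 0}
    - {"x": 0,"y": 0,"z": 0.02,"spin": 0}
    - {"x": 0,"y": 0,"z": 0.01,"spin": 0}
    - {"x": 0,"y": 0,"z": 0,"spin": 0}
    - {"x": 0,"y": 0,"z": 0,"spin": 0}

```text
clock: 11.62
tcp_pos: [0.5334, -0.0358, 0.0345]
ee_rot: [-0.05, 0.999, 0.0, -0.001]
ft_force: [0.2, 0.0, -0.3]
width: 0.0213
grip_force: 59.0
```

Emit:
play_rows:
  targets:
    - {"x": 0,"y": 0,"z": 0.003,"spin": 0}
    - {"x": 0,"y": 0,"z": 0.002,"spin": 0}
    - {"x": 0,"y": 0,"z": 0.002,"spin": 0}
    - {"x": 0,"y": 0,"z": 0,"spin": 0}
    - {"x": 0,"y": 0,"z": 0,"spin": 0}

```text
clock: 12.03
tcp_pos: [0.5338, -0.0366, 0.028]
ee_rot: [-0.049, 0.999, -0.0, 0.0]
ft_force: [0.2, -0.6, -1.6]
width: 0.0211
grip_force: 59.0
```

Emit:
play_rows:
  targets:
    - {"x": 0,"y": 0,"z": 0,"spin": 0}
    - {"x": 0,"y": 0,"z": 0,"spin": 0}
    - {"x": 0,"y": 0,"z": 0,"spin": 0}
    - {"x": 0,"y": 0,"z": -0.01,"spin": 0}
    - {"x": 0,"y": 0,"z": -0.04,"spin": 0}
    - {"x": 0,"y": 0,"z": -0.04,"spin": 0}
    - {"x": 0,"y": 0,"z": -0.04,"spin": 0}
    - {"x": 0,"y": 0,"z": 0,"spin": 0}
  hand: 0.1

```text
clock: 12.7
tcp_pos: [0.5362, -0.0369, 0.1653]
ee_rot: [-0.049, 0.999, -0.001, 0.005]
ft_force: [0.9, -0.4, 0.3]
width: 0.0386
grip_force: 0.0
```

Emit:
play_rows:
  targets:
    - {"x": -0.0163,"y": -0.0145,"z": 0,"spin": 0}
    - {"x": -0.0163,"y": -0.0145,"z": 0,"spin": 0}
    - {"x": -0.0163,"y": -0.0145,"z": 0,"spin": 0}
    - {"x": -0.0163,"y": -0.0145,"z": 0,"spin": 0}
    - {"x": -0.0163,"y": -0.0145,"z": 0,"spin": 0}
    - {"x": -0.0163,"y": -0.0145,"z": 0,"spin": 0}
  hand: -0.1

```text
clock: 13.2
tcp_pos: [0.6403, -0.1142, 0.1586]
ee_rot: [-0.049, 0.999, -0.0, 0.0]
ft_force: [-0.0, -0.0, 0.5]
width: 0.0471
grip_force: 0.0
```

Emit:
play_rows:
  targets:
    - {"x": 0,"y": 0,"z": 0,"spin": -0.1048}
    - {"x": 0,"y": 0,"z": 0,"spin": -0.1048}
    - {"x": 0,"y": 0,"z": 0,"spin": -0.1048}
    - {"x": 0,"y": 0,"z": 0,"spin": -0.1048}
    - {"x": 0,"y": 0,"z": 0,"spin": -0.1048}
    - {"x": 0,"y": 0,"z": 0,"spin": 0}
    - {"x": 0,"y": 0,"z": 0,"spin": 0}
    - {"x": 0,"y": 0,"z": 0,"spin": 0}

```text
clock: 13.87
tcp_pos: [0.6396, -0.1135, 0.1582]
ee_rot: [-0.305, 0.953, -0.0, 0.0]
ft_force: [0.4, -0.2, -0.7]
width: 0.0468
grip_force: 0.0
```

Run:
```python
from bench import robot
import cv2
p=robot.read_camera("scene")["pixels"][170:310,240:420]
cv2.imwrite("pics/g3.png",cv2.resize(p,None,fx=4,fy=4,interpolation=cv2.INTER_CUBIC))
s=robot.get_state();print(s["tcp_pos"],s["ee_rot"])
```

```text
[ 0.63957911 -0.11353309  0.15805411] [-3.04758791e-01  9.52429561e-01 -6.02875767e-06  9.92273490e-05]
```

View pics/g3.png

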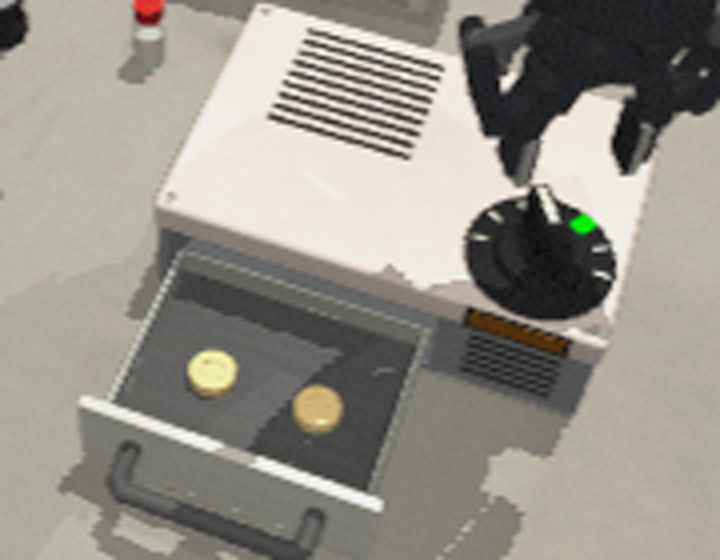

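Both pucks lie flat in the tray at about (212,372) and (318,410), and the fingers straddle the dial bar. I'll descend and grip it.

Emit:
play_rows:
  targets:
    - {"x": 0,"y": 0,"z": 0.02,"spin": 0}
    - {"x": 0,"y": 0,"z": 0.02,"spin": 0}
    - {"x": 0,"y": 0,"z": 0.012,"spin": 0}
    - {"x": 0,"y": 0,"z": 0.007,"spin": 0}
    - {"x": 0,"y": 0,"z": 0.003,"spin": 0}
    - {"x": 0,"y": 0,"z": 0,"spin": 0}
    - {"x": 0,"y": 0,"z": 0,"spin": 0}

```text
clock: 14.5
tcp_pos: [0.64, -0.1137, 0.0964]
ee_rot: [-0.306, 0.952, -0.0, 0.0]
ft_force: [-0.4, -0.4, 0.6]
width: 0.0467
grip_force: 0.0
```

Emit:
play_rows:
  targets:
    - {"x": 0,"y": 0,"z": 0,"spin": 0}
    - {"x": 0,"y": 0,"z": 0,"spin": 0}
    - {"x": 0,"y": 0,"z": 0,"spin": 0}
    - {"x": 0,"y": 0,"z": 0,"spin": 0}
    - {"x": 0,"y": 0,"z": 0,"spin": 0}
    - {"x": 0,"y": 0,"z": 0,"spin": 0}
  hand: 1

```text
clock: 15.0
tcp_pos: [0.6401, -0.1139, 0.0966]
ee_rot: [-0.306, 0.952, -0.001, 0.001]
ft_force: [-1.0, -2.4, 7.5]
width: 0.0108
grip_force: 60.7
```

Gripped cleanly. Now the turn of +1.047.

Emit:
play_rows:
  targets:
    - {"x": 0,"y": 0,"z": 0,"spin": 0.1}
    - {"x": 0,"y": 0,"z": 0,"spin": 0.1}
    - {"x": 0,"y": 0,"z": 0,"spin": 0.1}
    - {"x": 0,"y": 0,"z": 0,"spin": 0.1}
    - {"x": 0,"y": 0,"z": 0,"spin": 0.1}
    - {"x": 0,"y": 0,"z": 0,"spin": 0}

```text
clock: 15.5
tcp_pos: [0.6398, -0.1131, 0.0966]
ee_rot: [-0.058, 0.998, 0.0, 0.0]
ft_force: [-1.1, 1.8, 9.0]
width: 0.0107
grip_force: 61.3
```

Emit:
play_rows:
  targets:
    - {"x": 0,"y": 0,"z": 0,"spin": 0.1}
    - {"x": 0,"y": 0,"z": 0,"spin": 0.1}
    - {"x": 0,"y": 0,"z": 0,"spin": 0.1}
    - {"x": 0,"y": 0,"z": 0,"spin": 0.1}
    - {"x": 0,"y": 0,"z": 0,"spin": 0.1}
    - {"x": 0,"y": 0,"z": 0,"spin": 0.05}
    - {"x": 0,"y": 0,"z": 0,"spin": 0}
    - {"x": 0,"y": 0,"z": 0,"spin": 0}

```text
clock: 16.17
tcp_pos: [0.6399, -0.1123, 0.0966]
ee_rot: [0.212, 0.977, 0.001, 0.0]
ft_force: [-0.1, 7.7, 6.9]
width: 0.0108
grip_force: 61.0
```

Emit:
play_rows:
  targets:
    - {"x": 0,"y": 0,"z": 0,"spin": 0}
    - {"x": 0,"y": 0,"z": 0,"spin": 0}
    - {"x": 0,"y": 0,"z": 0,"spin": 0}
    - {"x": 0,"y": 0,"z": -0.01,"spin": 0}
    - {"x": 0,"y": 0,"z": -0.03,"spin": 0}
    - {"x": 0,"y": 0,"z": -0.03,"spin": 0}
    - {"x": 0,"y": 0,"z": -0.01,"spin": 0}
    - {"x": 0,"y": 0,"z": 0,"spin": 0}
  hand: -0.1

```text
clock: 16.83
tcp_pos: [0.6406, -0.1139, 0.1792]
ee_rot: [0.212, 0.977, -0.0, 0.003]
ft_force: [0.6, -0.1, 0.5]
width: 0.0469
grip_force: 0.0
```

Run:
```python
from bench import robot
import cv2
p=robot.read_camera("scene")["pixels"][170:310,240:420]
cv2.imwrite("pics/g4.png",cv2.resize(p,None,fx=4,fy=4,interpolation=cv2.INTER_CUBIC))
s=robot.get_state();print(s["tcp_pos"],s["ee_rot"])
```

```text
[ 0.63985883 -0.11371536  0.17702228] [ 2.12324516e-01  9.77198504e-01 -3.75445259e-05  1.17541508e-03]
```

View pics/g4.png

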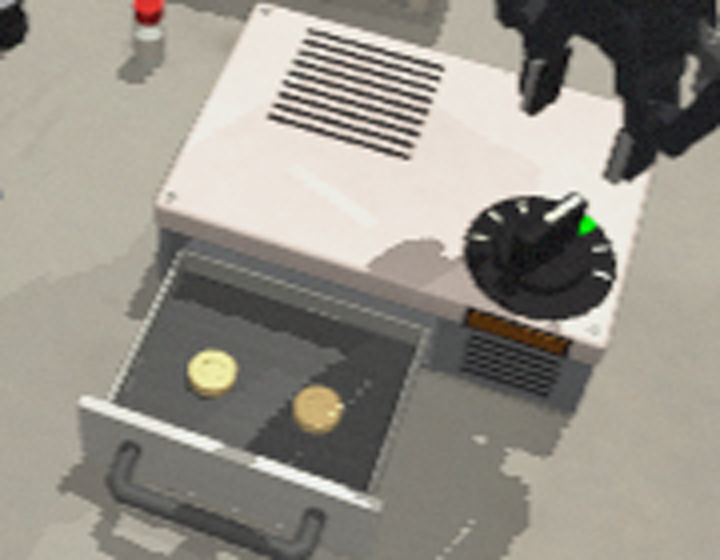

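The pointer is at the green mark and the pucks are undisturbed. Next I'll realign the tool, close the fingers and go in front of the panel, above the handle bar.

Emit:
play_rows:
  targets:
    - {"x": 0,"y": 0,"z": 0,"spin": -0.1048}
    - {"x": 0,"y": 0,"z": 0,"spin": -0.1048}
    - {"x": 0,"y": 0,"z": 0,"spin": -0.1048}
    - {"x": 0,"y": 0,"z": 0,"spin": -0.1048}
    - {"x": 0,"y": 0,"z": 0,"spin": -0.1048}
    - {"x": 0,"y": 0,"z": 0,"spin": 0}
  hand: 1

```text
clock: 17.38
tcp_pos: [0.639, -0.1135, 0.174]
ee_rot: [-0.05, 0.999, 0.0, -0.001]
ft_force: [0.0, 0.5, -0.6]
width: 0.0001
grip_force: 0.0
```

Emit:
play_rows:
  targets:
    - {"x": 0.0248,"y": 0.0146,"z": 0,"spin": 0}
    - {"x": 0.0248,"y": 0.0146,"z": 0,"spin": 0}
    - {"x": 0.0248,"y": 0.0146,"z": 0,"spin": 0}
    - {"x": 0.0248,"y": 0.0146,"z": 0,"spin": 0}
    - {"x": 0.0248,"y": 0.0146,"z": 0,"spin": 0}
    - {"x": 0.0248,"y": 0.0146,"z": 0,"spin": 0}
    - {"x": 0.0248,"y": 0.0146,"z": 0,"spin": 0}
    - {"x": 0.0248,"y": 0.0146,"z": 0,"spin": 0}

```text
clock: 18.05
tcp_pos: [0.4291, -0.0158, 0.175]
ee_rot: [-0.046, 0.999, 0.0, -0.001]
ft_force: [0.2, 0.2, -1.1]
width: -0.0003
grip_force: 0.0
```

Emit:
play_rows:
  targets:
    - {"x": 0,"y": 0,"z": 0,"spin": 0}
    - {"x": 0,"y": 0,"z": 0,"spin": 0}
    - {"x": 0,"y": 0,"z": 0.03,"spin": 0}
    - {"x": 0,"y": 0,"z": 0.03,"spin": 0}
    - {"x": 0,"y": 0,"z": 0.02,"spin": 0}
    - {"x": 0,"y": 0,"z": 0,"spin": 0}
    - {"x": 0,"y": 0,"z": 0,"spin": 0}

```text
clock: 18.63
tcp_pos: [0.4312, -0.0166, 0.0951]
ee_rot: [-0.047, 0.999, 0.0, -0.001]
ft_force: [0.1, -0.0, 0.1]
width: -0.0003
grip_force: 0.0
```

Emit:
play_rows:
  targets:
    - {"x": 0,"y": 0,"z": 0.02,"spin": 0}
    - {"x": 0,"y": 0,"z": 0.014,"spin": 0}
    - {"x": 0,"y": 0,"z": 0.006,"spin": 0}
    - {"x": 0,"y": 0,"z": 0.004,"spin": 0}
    - {"x": 0,"y": 0,"z": 0,"spin": 0}
    - {"x": 0,"y": 0,"z": 0,"spin": 0}

```text
clock: 19.13
tcp_pos: [0.4314, -0.0164, 0.0525]
ee_rot: [-0.048, 0.999, -0.0, 0.0]
ft_force: [-1.4, 0.3, -0.5]
width: -0.0002
grip_force: 0.0
```

Emit:
play_rows:
  targets:
    - {"x": -0.006,"y": 0,"z": 0,"spin": 0}
    - {"x": -0.006,"y": 0,"z": 0,"spin": 0}
    - {"x": -0.005,"y": 0,"z": 0,"spin": 0}
    - {"x": -0.004,"y": 0,"z": 0,"spin": 0}
    - {"x": -0.004,"y": 0,"z": 0,"spin": 0}
    - {"x": -0.004,"y": 0,"z": 0,"spin": 0}
    - {"x": -0.004,"y": 0,"z": 0,"spin": 0}
    - {"x": -0.004,"y": 0,"z": 0,"spin": 0}

```text
clock: 19.8
tcp_pos: [0.4678, -0.0127, 0.0517]
ee_rot: [-0.048, 0.999, 0.0, -0.0]
ft_force: [-2.5, -0.6, 0.3]
width: -0.0001
grip_force: 0.9
```

Emit:
play_rows:
  targets:
    - {"x": -0.004,"y": 0,"z": 0,"spin": 0}
    - {"x": -0.004,"y": 0,"z": 0,"spin": 0}
    - {"x": -0.004,"y": 0,"z": 0,"spin": 0}
    - {"x": -0.004,"y": 0,"z": 0,"spin": 0}
    - {"x": -0.004,"y": 0,"z": 0,"spin": 0}
    - {"x": -0.004,"y": 0,"z": 0,"spin": 0}
    - {"x": -0.004,"y": 0,"z": 0,"spin": 0}
    - {"x": -0.004,"y": 0,"z": 0,"spin": 0}

```text
clock: 20.47
tcp_pos: [0.5, -0.0096, 0.0517]
ee_rot: [-0.048, 0.999, 0.0, -0.0]
ft_force: [-1.6, 1.2, -0.3]
width: 0.0003
grip_force: 0.9
```

Emit:
play_rows:
  targets:
    - {"x": -0.005,"y": 0,"z": 0,"spin": 0}
    - {"x": -0.005,"y": 0,"z": 0,"spin": 0}
    - {"x": -0.005,"y": 0,"z": 0,"spin": 0}
    - {"x": -0.005,"y": 0,"z": 0,"spin": 0}
    - {"x": -0.005,"y": 0,"z": 0,"spin": 0}
    - {"x": -0.005,"y": 0,"z": 0,"spin": 0}
    - {"x": -0.005,"y": 0,"z": 0,"spin": 0}
    - {"x": -0.005,"y": 0,"z": 0,"spin": 0}

```text
clock: 21.13
tcp_pos: [0.5399, -0.0058, 0.0518]
ee_rot: [-0.048, 0.999, 0.0, 0.0]
ft_force: [-1.9, 1.3, 0.7]
width: -0.0001
grip_force: 0.9
```

Emit:
play_rows:
  targets:
    - {"x": -0.003,"y": 0,"z": 0,"spin": 0}
    - {"x": -0.003,"y": 0,"z": 0,"spin": 0}
    - {"x": -0.003,"y": 0,"z": 0,"spin": 0}
    - {"x": -0.002,"y": 0,"z": 0,"spin": 0}
    - {"x": -0.002,"y": 0,"z": 0,"spin": 0}
    - {"x": -0.002,"y": 0,"z": 0,"spin": 0}
    - {"x": -0.002,"y": 0,"z": 0,"spin": 0}
    - {"x": 0,"y": 0,"z": 0,"spin": 0}

```text
clock: 21.8
tcp_pos: [0.5568, -0.0043, 0.0518]
ee_rot: [-0.048, 0.999, -0.0, 0.0]
ft_force: [-0.0, 0.6, -0.3]
width: -0.0
grip_force: 0.0
```

Emit:
play_rows:
  targets:
    - {"x": -0.002,"y": 0,"z": 0,"spin": 0}
    - {"x": -0.002,"y": 0,"z": 0,"spin": 0}
    - {"x": -0.002,"y": 0,"z": 0,"spin": 0}
    - {"x": -0.0015,"y": 0,"z": 0,"spin": 0}
    - {"x": 0,"y": 0,"z": 0,"spin": 0}

```text
clock: 22.22
tcp_pos: [0.5643, -0.0035, 0.0518]
ee_rot: [-0.048, 0.999, 0.0, 0.0]
ft_force: [0.8, -0.2, 0.5]
width: 0.0
grip_force: 0.0
```

Emit:
play_rows:
  targets:
    - {"x": -0.001,"y": 0,"z": 0,"spin": 0}
    - {"x": -0.001,"y": 0,"z": 0,"spin": 0}
    - {"x": -0.001,"y": 0,"z": 0,"spin": 0}
    - {"x": 0,"y": 0,"z": 0,"spin": 0}

```text
clock: 22.55
tcp_pos: [0.567, -0.0032, 0.0518]
ee_rot: [-0.048, 0.999, 0.0, 0.0]
ft_force: [0.4, -0.3, 0.3]
width: -0.0002
grip_force: 0.2
```

Emit:
play_rows:
  targets:
    - {"x": -0.001,"y": 0,"z": 0,"spin": 0}
    - {"x": -0.001,"y": 0,"z": 0,"spin": 0}
    - {"x": -0.001,"y": 0,"z": 0,"spin": 0}
    - {"x": 0,"y": 0,"z": 0,"spin": 0}

```text
clock: 22.88
tcp_pos: [0.5683, -0.003, 0.0517]
ee_rot: [-0.048, 0.999, 0.0, -0.002]
ft_force: [-8.6, -3.0, 5.6]
width: 0.0002
grip_force: 4.7
```

Emit:
play_rows:
  targets:
    - {"x": -0.001,"y": 0,"z": 0,"spin": 0}
    - {"x": -0.001,"y": 0,"z": 0,"spin": 0}
    - {"x": 0,"y": 0,"z": 0,"spin": 0}

```text
clock: 23.13
tcp_pos: [0.5684, -0.0029, 0.0517]
ee_rot: [-0.048, 0.999, 0.0, -0.004]
ft_force: [-18.7, -6.0, 12.1]
width: 0.0003
grip_force: 9.5
```

The drawer is stopped firmly. I'll back off, lift and check.

Emit:
play_rows:
  targets:
    - {"x": 0.008,"y": 0,"z": 0,"spin": 0}
    - {"x": 0.01,"y": 0,"z": 0,"spin": 0}
    - {"x": 0.01,"y": 0,"z": 0,"spin": 0}
    - {"x": 0.005,"y": 0,"z": -0.03,"spin": 0}
    - {"x": 0.02,"y": 0,"z": -0.04,"spin": 0}
    - {"x": 0.03,"y": 0,"z": -0.04,"spin": 0}
    - {"x": 0,"y": 0,"z": -0.03,"spin": 0}
    - {"x": 0,"y": 0,"z": 0,"spin": 0}

```text
clock: 23.8
tcp_pos: [0.4965, -0.0104, 0.1876]
ee_rot: [-0.048, 0.999, -0.001, 0.004]
ft_force: [0.6, -0.5, -0.3]
width: -0.0003
grip_force: 0.0
```

Emit:
play_rows:
  targets:
    - {"x": 0,"y": 0.04,"z": 0,"spin": 0}
    - {"x": 0,"y": 0.04,"z": 0,"spin": 0}
    - {"x": 0,"y": 0.04,"z": 0,"spin": 0}
    - {"x": 0,"y": 0.04,"z": 0,"spin": 0}
    - {"x": 0,"y": 0,"z": 0,"spin": 0}
    - {"x": 0,"y": 0,"z": 0,"spin": 0}

```text
clock: 24.3
tcp_pos: [0.4797, 0.1509, 0.1821]
ee_rot: [-0.05, 0.999, 0.0, 0.0]
ft_force: [-0.6, -1.2, -0.3]
width: 0.0004
grip_force: 0.0
```

Run:
```python
from bench import robot
import cv2,numpy as np
p=robot.read_camera("top")["pixels"][110:280,130:415]
cv2.imwrite("pics/g5.png",cv2.resize(p,None,fx=2.8,fy=2.8,interpolation=cv2.INTER_CUBIC))
```

```text
(no output)
```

View pics/g5.png

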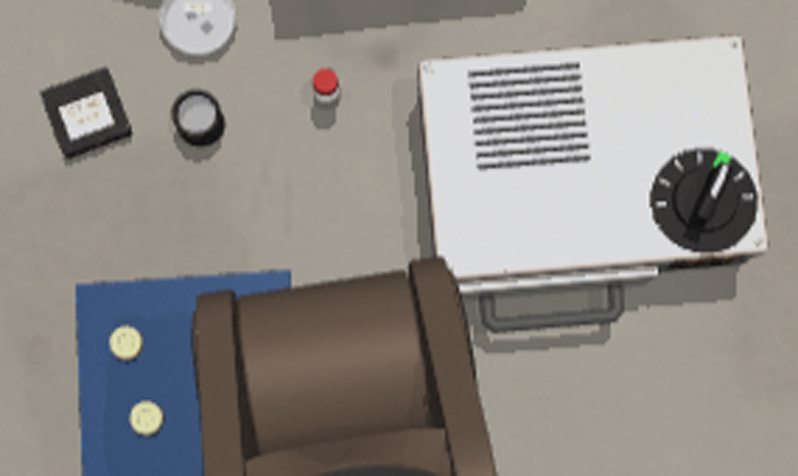

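The drawer is shut against the cleaner's front, with its panel near (560,280). The dial points at green (722,158), and the control pucks at (125,343) and (146,418) haven't moved.

```bash
python3 -c "
from bench import robot
print(robot.close_job())"
```

```text
the job is handed in; nothing more can be done
None
```

Job handed in at about 24 s: two pucks were laid flat in the drawer, the dial was set to the green mark, and then the drawer was pushed against its stop; the two control pucks and bystanders look unmoved, but no score came back and I couldn't see the pucks after the drawer closed.

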